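Clamp a ring block to the second click

ROBOT

A 6-joint arm with a two-finger parallel gripper is mounted at the origin on the work surface. World frame = base frame: x ahead of the robot, y to its left, z up, the work surface at z = 0. Lengths are in mm, angles in degrees, forces in N, time in s.
With the tool pointing down it reaches from about 300 to 850 mm from the base axis. Payload 4.2 kg.
Tool frame: the origin (TCP) lies midway between the tips of the shut fingers; the grasp point (between the pads) lies 19 mm behind it; z points along the fingers, y is the line along which they close (so a half turn about z gives the same grasp; the last joint's range is limited). The gripper opens to 91 mm and grips with 3 to 60 N. Pads are 32 mm wide; open, the fingers measure 118 mm over their backs; the gripper's body (76 mm by 178 mm) begins 60 mm behind the grasp point.
Start: joints at [-71.562, 18.312, 89.639, -0, 72.044, -1.146], TCP at [192.734, -541.753, 213.976] pointing down, gripper open.
Joint ranges: [-177.97, 177.97], [-48.28, 115.42], [12.27, 149.76], [-77.06, 257.06], [2.81, 150.46], [-146.56, 146.56]. Speed limits (degrees/s): [147.25, 147.25, 180, 180, 180, 180].

INTERFACE

Orientations are given as [roll, pitch, yaw] about the fixed x, y, z axes, in that order (R = Rz(yaw) Ry(pitch) Rx(roll)).
In Python, from workcell import env gives the robot as it stands.
- The arm moves only by the shell command python3 -m jog 'ROWS' [FORCE]. ROWS is a JSON object of lists of equal length, an entry for each row: "jaw": the finger opening in mm, from 0 to 91.2; "slide": the shift along the tool's x, y, z in units of 30 mm (1.0 is 30 mm), a list of three; "spin": the turn about the tool's z in units of 8 degrees (1.0 is 8 degrees). In form: {"jaw": [jaw, ...], "slide": [[dx, dy, dz], ...], "spin": [spin, ...]}. A call has 1 to 10 rows; each row shifts and turns the commanded pose from where the row before left it, along the tool's axes as they then stand; what a row does not reach is not made up. A row lasts 1/10 s, in which the tool goes at most 50 mm and 8.59 degrees, less where a joint would pass 70% of its speed; a pose out of reach is approached as far as the arm can. A call is refused whole if a number of a shift passes 1 or a number of a turn 1, either way. A call with a gripper value outside its range is refused whole. The fingers move at their own pace and stop on an object; FORCE is the grip in N (left out, the last holds). Time passes only in rows, so rows that do not move let the fingers close. It gives the time, the measured TCP pose, the force, the opening and the grip force at its end, in the units of the state.
- env.state(): the state, without advancing time (a new reading comes with each control period).
- env.grab_frame(name): name is "side" or "top" or "wrist"; returns the picture (400x640x3 uint8, red, green, blue); there is no depth.
- env.camera_model(name): a dict with "fx", "fy", "cx", "cy" (pixels), "camera_from_world" (4x4, takes a point from world to camera coordinates). Camera axes: x right, y up, looking along -z (the intrinsics and any distortion apply to the point x, -y, -z); pixel columns grow to the right and rows downward; lengths in mm; the calibration is good to about 2 mm. A picture is of the moment at which its call begins: read the wrist's pose just before it. camera_model takes no time and is no camera call; for the wrist camera it gives the pose at the moment of the call.
- env.job_done(): hands the job in; it is judged then, once.
The state is a dict: "time_s": time; "qpos": joint angles; "qvel": joint speeds; "effort": joint torques, N m; "ee_pos": TCP position; "ee_rot": TCP orientation; "force": force on the tool from outside, world axes, zero at the start; "torque": the same for the moment, N m; "gripper_width": finger opening in mm; "gripper_force": force on a finger pad.
Only numpy, scipy, OpenCV 4.12 (cv2) and the standard library are available. Lean on these libraries where they do the work, as an engineer would, in place of code of your own. Each camera call takes 0.05 s, during which the arm holds its last target. There are 200 camera calls.

TASK

Set the wooden ring block down flat in the bed of the ratchet clamp, just in front of the fixed anvil and square to it, and let go of it. Then turn the clamp's knob clockwise until you feel the block pinched between the sprung jaw and the anvil, go on to the second click after that, and let go so that the pawl alone holds the block. Squeeze it gently: do not wind on past that click, and leave the other things on the bench where they are.

Things in the scene. Friction and masses are not known exactly. Their poses are not given: they have to be found in the camera images.
- block: Loose dark wooden block, 56 (x) x 44 (y) x 42 (z) mm, 0.13 kg, with a finger ring standing in the middle of its top (ring and stone rise 22 mm above the wood, 25 mm wide along x). Origin: centre of the underside, z up. Grip it across x (56 mm). Goes in the bed with its x along the clamp's x, either way round.
- clamp: Ratchet clamp bolted to the bench: dark steel base plate 120 (x) x 320 (y) x 20 (z) mm. Origin: centre of the underside, z up. A grey housing 116 x 116 mm, top 46 mm above the bench, centred at y = -100 mm, carries the knob; the fixed anvil is at the +y end; between them the jaw moves towards +y.
- bed (a point): Point on the bed's floor, 20 mm above the bench (axes as the clamp's), where the centre of the block's underside belongs: on the middle line, 27 mm before the anvil's face, so the block stands 5 mm clear of it; the jaw pushes it home. Guide lips 8 mm high along y on both sides, 67 mm apart, keep it within 5.5 mm of the middle line.
- anvil: Fixed steel anvil, 50 (x) x 22 (y) x 34 (z) mm, standing on the bed. Origin: bottom edge of the face towards the jaw (-y face), at mid width; axes as the clamp's.
- knob (a point): On the knob's axis, at the height to grip: 85 mm above the bench, 8 mm below the knob's top. The black bar knob is 46 mm long along this point's x, 14 mm thick along y, and turns with the wheel. It rises 32 mm over a 42 mm disc; under that is the brass ratchet wheel, 81 mm across, top 57 mm above the bench.
- wheel (a joint): Knob and ratchet wheel, rad, growing clockwise seen from above, range 0 to 3.3, starts at 0 to 0.2. It drives the jaw 14 mm/rad (5.5 mm a tooth) through a spring of 1.3 N/mm: once the block is pinched, each tooth adds 7.1 N of squeeze and 0.1 N m at the knob. Right after the second click the squeeze is 7 to 14 N; the block is damaged above 21 N.
- jaw_home (a point): Fixed point (axes as the clamp's): where the face of the jaw's shoe stands at knob 0 with the shoe screwed fully in: 72 mm before the anvil's face, 40 mm above the bench. The dark shoe (44 x 24 mm) on the 50 mm wide jaw (top 54 mm above the bench) is screwed out by 0 to 14 mm towards the anvil: this differs from job to job and is not measured.
- pawl_pivot (a point): Pivot pin of the steel pawl beside the ratchet wheel (top as high as the wheel's). 16 teeth: the sprung pawl clicks about 0.01 to 0.02 rad past each multiple of 0.393 of the knob (0.393, 0.785...) and then keeps it from going back past that. Free turning takes up to 0.06 N m, rising along each tooth; held still it reads within 0.05 N m of zero.
- mandrel: Bystander: loose upright steel ring mandrel, 64 mm round foot, 150 mm tall. Origin: centre of the underside.
- jar: Bystander: loose glass jar, 52 mm across, 70 mm tall. Origin: centre of the underside.
- hammer: Bystander: loose small hammer lying along its x, 200 mm long. Origin: underside, at its middle.
Things that resemble listed ones, but are neither listed nor needed, are in the scene too. Of the things that look like the block, take the one that is farthest to the robot's left at the start.

How it is judged (in metres and radians):
On the way, in this order (a step that is already met when the one before it is completed fails the run):
1. the ring block stands flat in the bed, square to the anvil, released (x of block in the frame of bed between -0.008 and 0.008 m and y of block in the frame of bed between -0.035 and 0.008 m and z of block in the frame of bed between -0.004 and 0.004 m and angle between the x axis of block and the x axis of clamp, either way round below 0.12 rad and angle between block's own z axis and vertical below 0.08 rad and contact force between the fingers and block below 0.1 N), for 0.2 s.
2. the block is pinched against the anvil at more than one tooth's squeeze (contact force between anvil and block above 6 N), for 0.2 s.
At the end, for the whole second after the job is handed in: Block flat and square in the bed (8 mm off the middle line, 4 mm in height, 0.12 rad, 0.08 rad of tilt at most), knob released and at rest, the pawl alone keeping the block pinched against the anvil with 6 to 16.5 N; the second click after the pinch begins always lies in this range (x of block in the frame of bed between -0.008 and 0.008 m and y of block in the frame of bed between -0.035 and 0.008 m and z of block in the frame of bed between -0.004 and 0.004 m and angle between the x axis of block and the x axis of clamp, either way round below 0.12 rad and angle between block's own z axis and vertical below 0.08 rad and contact force between anvil and block between 6 and 16.5 N and velocity of joint wheel between -0.05 and 0.05 rad/s and linear speed of block below 0.01 m/s); the robot touches nothing.
It fails at once if the block is squeezed against the anvil with more than 21 N (third click passed) (contact force between anvil and block above 21 N).
It fails at once if the mandrel is moved more than 30 mm (distance of mandrel from where it was at the start of the episode above 0.03 m).
It fails at once if the jar is moved more than 30 mm (distance of jar from where it was at the start of the episode above 0.03 m).
It fails at once if the hammer is moved more than 30 mm (distance of hammer from where it was at the start of the episode above 0.03 m).
It also fails if it takes over 72 s, if anything falls off the work surface, if the arm or the gripper's body presses on something with over 40 N, if the wrist force passes 120 N, or if a joint passes its speed limit or range.

## Working session

There is one attempt and no reset: what is moved stays moved. The work goes in short steps, Python scripts to look and compute and a shell command to move; the robot and the scene stay as the last step left them, time stands still between calls to the robot, and variables do not carry over. Pictures are saved under pics/ and viewed, at most 10 in all, crops included, and the job is handed in when it is done.

```bash
mkdir -p pics; ls
python3 - <<'E'
from workcell import env
import cv2
for n in ("top","side"):
    m=env.camera_model(n);print(n,{k:(v if not hasattr(v,'tolist') else v.tolist()) for k,v in m.items()})
    cv2.imwrite(f"pics/{n}0.png",env.grab_frame(n)[:,:,::-1])
print(env.state())
E
```

```text
pics
top {'fx': 455.89481580959097, 'fy': 455.89481580959097, 'cx': 321.7678442217989, 'cy': 199.80186322303615, 'camera_from_world': [[-0.01943002850141963, -0.9997625306614095, 0.009866928495126203, 141.30062525315662], [0.9887430847954958, -0.017749624345371123, 0.14856669581263857, -577.2538155969107], [-0.14835628150341623, 0.012642512451728958, 0.9888531643360335, -1219.1900895158817], [0.0, 0.0, 0.0, 1.0]]}
side {'fx': 386.48331864897875, 'fy': 386.48331864897875, 'cx': 319.03684691295257, 'cy': 199.7772472972293, 'camera_from_world': [[0.9995728286210236, -0.023152929025917802, 0.017835418696713182, -571.5401735880374], [-0.004736626181382141, 0.47385377623269237, 0.880590803450976, -143.5506108323509], [-0.02883963687330504, -0.8802991199743067, 0.4735416926918659, -911.830675504093], [0.0, 0.0, 0.0, 1.0]]}
{'time_s': 0.1, 'qpos': array([-7.15639785e+01,  1.83499024e+01,  8.96969983e+01, -5.77487557e-04,
        7.20455819e+01, -1.14707206e+00]), 'qvel': array([ 0.07537051,  0.01510626, -0.13783915, -0.0458755 , -0.01870022,
        0.0974456 ]), 'effort': array([-1.20686014e-03, -4.13335419e+01, -2.32509309e+01,  7.27523211e-02,
        4.21980664e-02, -4.62025127e-05]), 'ee_pos': array([ 192.57282241, -541.32844228,  213.20145661]), 'ee_rot': array([-1.79907525e+02, -1.30242566e-03,  1.95832710e+01]), 'force': array([0.0755221 , 0.52268249, 0.09925021]), 'torque': array([-0.01700619,  0.01189308,  0.02124998]), 'gripper_force': 0.0, 'gripper_width': 91.29459322931976}
```

View pics/top0.png

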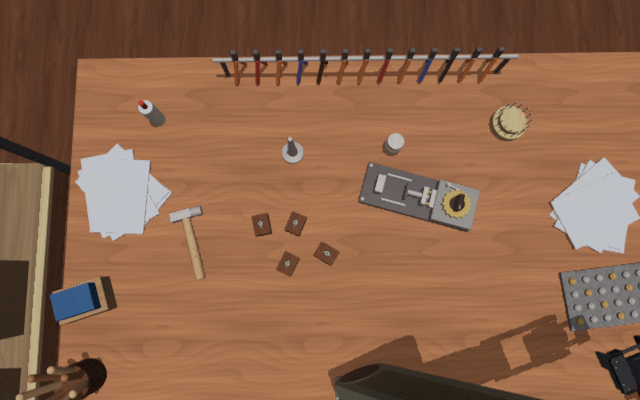

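View pics/side0.png

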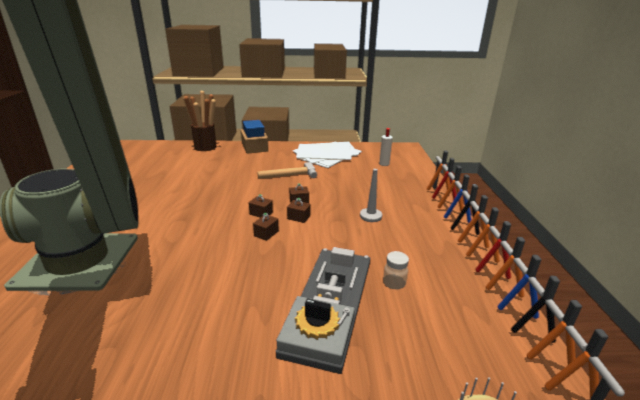

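The top view has four block-like things at (262,224), (296,223), (288,263) and (326,253). The leftmost, and so the target, is (262,224). The clamp runs from (362,180) at the anvil end to (478,210), with the knob at (458,203), the jar at (395,143), the mandrel foot at (292,153) and the hammer at (188,240).

Run:
```python
import cv2
a=cv2.imread("pics/top0.png")
b=cv2.resize(a[190:280,240:350],None,fx=6,fy=6,interpolation=cv2.INTER_CUBIC)
c=cv2.resize(a[155:238,355:485],None,fx=6,fy=6,interpolation=cv2.INTER_CUBIC)
cv2.imwrite("pics/b.png",b);cv2.imwrite("pics/c.png",c)
```

```text
(no output)
```

View pics/b.png

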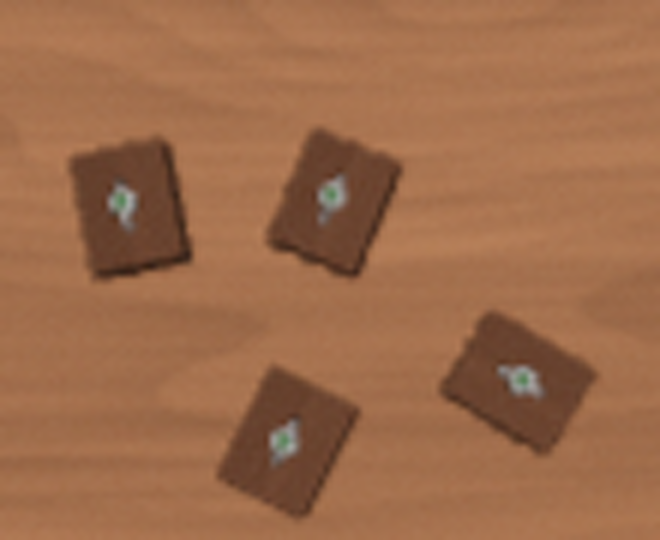

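View pics/c.png

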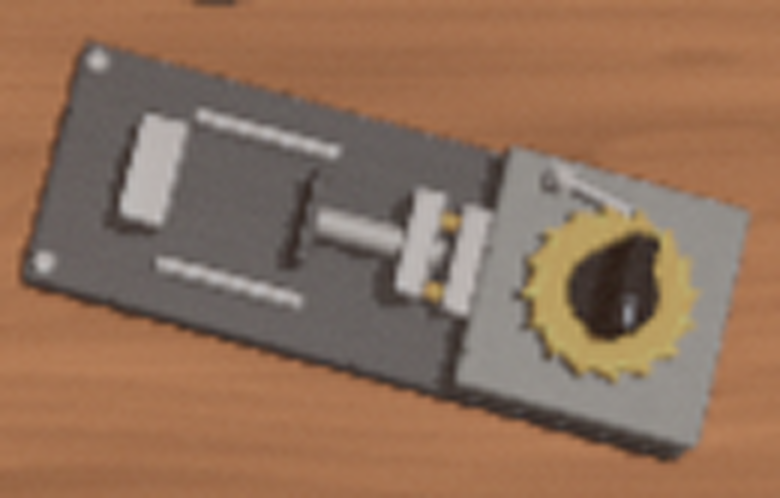

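Block crop: the target's top corners are about (70,157), (162,138), (183,256) and (94,270). Clamp crop:
- base plate corners (92,42) and (22,280)
- housing top (512,148), (750,212), (692,445), (460,385)
- anvil top (142,114), (188,122), (162,226), (118,218)
- shoe face near x≈285, knob near (620,285)

```bash
cat > h.py <<'E'
import numpy as np, cv2
from scipy.optimize import least_squares
from workcell import env
def proj(m,P):
    M=np.array(m["camera_from_world"]);p=np.atleast_2d(P)@M[:3,:3].T+M[:3,3]
    return np.c_[m["cx"]+m["fx"]*p[:,0]/-p[:,2], m["cy"]-m["fy"]*p[:,1]/-p[:,2]]
def place(s,L):
    x,y,t=s;c,q=np.cos(t),np.sin(t);L=np.asarray(L,float)
    return np.c_[x+c*L[:,0]-q*L[:,1], y+q*L[:,0]+c*L[:,1], L[:,2]]
def fit(m,L,uv,s0):
    r=least_squares(lambda s:(proj(m,place(s,L))-uv).ravel(),s0,x_scale=[100,100,1])
    return r.x,np.abs(r.fun).max(),r.fun.reshape(-1,2)
def crop(uv,k,ox,oy): return (np.array(uv,float)+.5)/k-.5+[ox,oy]
E
python3 - <<'E'
from h import *
m=env.camera_model("top");M=np.array(m["camera_from_world"]);print("cam",-M[:3,:3].T@M[:3,3])
uv=crop([(70,157),(162,138),(183,256),(94,270)],6,240,190)
# image left=+y, up=+x
for L in ([(28,22,42),(28,-22,42),(-28,-22,42),(-28,22,42)],):
  print(fit(m,L,uv,[550,150,0]))
uc=crop([(92,42),(22,280),(512,148),(750,212),(692,445),(460,385),(142,114),(188,122),(162,226),(118,218)],6,355,155)
# clamp +y = image left (anvil). x right => +x image up? y-left, x up
L=[(60,160,20),(-60,160,20),(58,-42,46),(58,-158,46),(-58,-158,46),(-58,-42,46)]
A=110
s,e,f=fit(m,L,uc[:6],[600,-80,0]);print(s,np.degrees(s[2]),e);print(f)
def an(s): return np.c_[[25,25,-25,-25],[s[0]+22,s[0],s[0],s[0]+22],[54]*4]
r=least_squares(lambda q:(proj(m,place(s,an(q)))-uc[6:]).ravel(),[120]);print("anvil y",r.x,r.fun)
E
```

```text
cam [ 392.62668539  146.4346582  1289.96646681]
(array([5.16432349e+02, 2.99005832e+02, 1.80789752e-01]), np.float64(0.7725664720751695), array([[-0.16962716, -0.36438784],
       [ 0.25272365, -0.33882191],
       [ 0.46898879, -0.08301359],
       [-0.54999171,  0.77256647]]))
[ 5.89120965e+02 -1.42760096e+02 -2.88899628e-01] -16.552729387178996 1.3801474818795327
[[-1.04961137e+00 -3.82791894e-01]
 [-7.75509142e-02 -1.08607929e-04]
 [-7.17489965e-02 -5.36439997e-01]
 [ 8.31438056e-01 -2.10418733e-01]
 [ 1.38014748e+00  1.14087721e+00]
 [-1.04515726e+00 -1.12315986e-01]]
anvil y [105.56717702] [ 0.14340874 -0.27838721  0.16785043  0.47814867  0.03803077  0.31568879
 -0.36205776 -0.46205872]
```

```bash
cat >> h.py <<'E'
def go(x=None,y=None,z=None,yaw=None,s=None):
    s=s or env.state();p=s["ee_pos"];R=s["ee_rot"]
    d=np.array([x-p[0] if x is not None else 0,y-p[1] if y is not None else 0]);w=np.radians(R[2])
    print("t",round(s["time_s"],2),"pose",p.round(1),R.round(2),"F",s["force"].round(1),s["torque"].round(3),"w",round(s["gripper_width"],1))
    print("slide units (translate at current yaw):",round((d[0]*np.cos(w)+d[1]*np.sin(w))/30,3),round((d[0]*np.sin(w)-d[1]*np.cos(w))/30,3),round(-(z-p[2])/30,3) if z is not None else 0)
    if yaw is not None: print("spin units:",round(((R[2]-yaw+180)%360-180)/8,3))
E
python3 - <<'E'
from h import *
m=env.camera_model("wrist");M=np.array(m["camera_from_world"]);print(m["fx"],m["cx"],m["cy"]);print("cam",-M[:3,:3].T@M[:3,3], M[:3,:3].round(3))
go(560,-150,230,73.45)
E
```

```text
307.93871136493243 319.3053039033412 202.7526477702757
cam [ 260.39538528 -518.47621436  383.92076916] [[ 0.335 -0.942 -0.002]
 [ 0.912  0.324 -0.252]
 [ 0.238  0.083  0.968]]
t 0.1 pose [ 192.6 -541.3  213.2] [-179.91   -0.     19.58] F [0.1 0.5 0.1] [-0.017  0.012  0.021] w 91.3
slide units (translate at current yaw): 15.911 -8.185 -0.56
spin units: -6.733
```

```bash
python3 -m jog '{"jaw":[91,91,91,91,91,91,91,91,91,91],"slide":[[0.99,-0.5,-0.06],[0.99,-0.5,-0.06],[0.99,-0.5,-0.06],[0.99,-0.5,-0.06],[0.99,-0.5,-0.06],[0.99,-0.5,-0.06],[0.99,-0.5,-0.06],[0.99,-0.5,-0.06],[0.99,-0.5,-0.06],[0.99,-0.5,0]],"spin":[0,0,0,0,0,0,0,0,0,0]}'
python3 -m jog '{"jaw":[91,91,91,91,91,91,91,91],"slide":[[0.99,-0.5,0],[0.99,-0.5,0],[0.99,-0.5,0],[0.99,-0.5,0],[0.99,-0.5,0],[0.99,-0.5,0],[0,0,0],[0,0,0]],"spin":[0,0,0,0,0,0,0,0]}'
python3 - <<'E'
from h import *
import pickle
s=env.state();m=env.camera_model("wrist");f=env.grab_frame("wrist");go(516.4,299,230,100.4,s=s)
pickle.dump((s,m),open("w1.pkl","wb"));cv2.imwrite("pics/w1.png",f[:,:,::-1])
print(proj(m,place([589,-143,-.289],[(0,0,20)])))
E
```

```text
time_s: 1.1
ee_pos: [423.0, -299.7, 230.1]
ee_rot: [-180.0, 0.0, 19.6]
force: [0.3, -1.2, -0.2]
gripper_width: 91.2
gripper_force: 0.0
time_s: 1.9
ee_pos: [559.8, -155.9, 229.5]
ee_rot: [-180.0, 0.1, 19.7]
force: [0.7, 0.7, 0.3]
gripper_width: 91.1
gripper_force: 0.0
t 1.9 pose [ 559.8 -155.9  229.5] [-1.7998e+02  9.0000e-02  1.9670e+01] F [0.7 0.7 0.3] [0.07  0.016 0.045] w 91.1
slide units (translate at current yaw): 3.741 -14.767 -0.018
spin units: -10.091
[[316.72825827 155.77476962]]
```

View pics/w1.png

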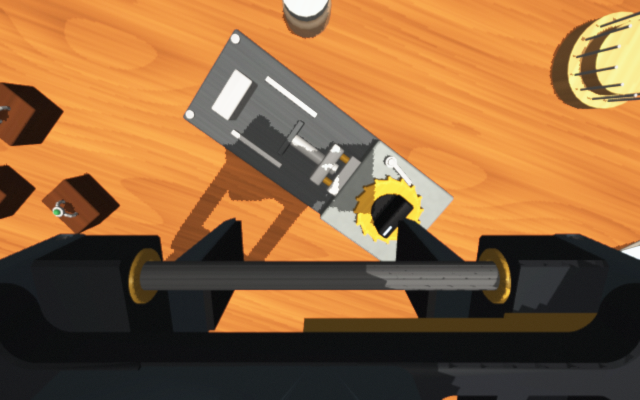

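The wrist view shows the clamp clearly: plate corners (234,30) and (184,115), anvil near (233,94), knob near (392,214). I'll enlarge it for corner reading.

Run:
```python
import cv2
a=cv2.imread("pics/w1.png")
cv2.imwrite("pics/w1c.png",cv2.resize(a[25:225,180:460][:, :],None,fx=2.8,fy=2.8,interpolation=cv2.INTER_CUBIC))
```

```text
(no output)
```

View pics/w1c.png

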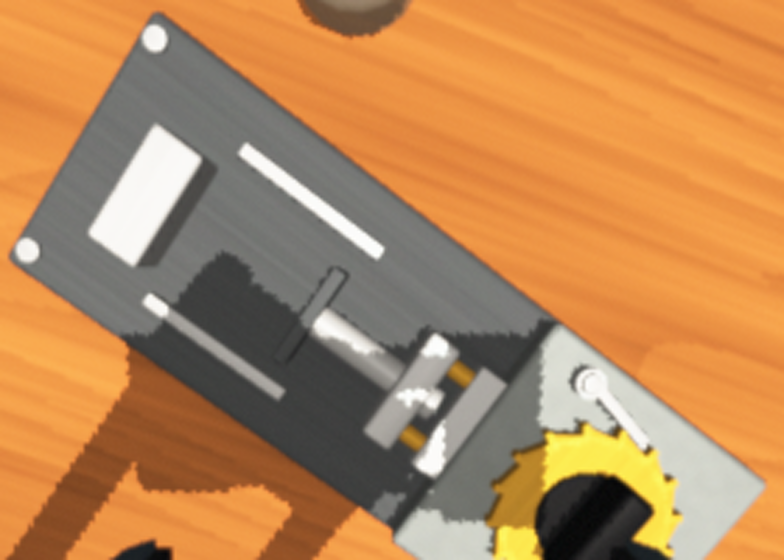

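Crop readings:
- plate (157,12), (10,255)
- anvil top (155,124), (203,158), (137,266), (88,234)
- housing (560,325), (766,485), (394,538)
- shoe face edge (330,267) to (275,357)
- knob bar end corners (605,475), (652,512)

Run:
```python
from h import *
import pickle
s0,m=pickle.load(open("w1.pkl","rb"))
uc=crop([(157,12),(10,255),(560,325),(766,485),(394,538),(155,124),(203,158),(137,266),(88,234)],2.8,180,25)
L=lambda A:[(60,160,20),(-60,160,20),(58,-42,46),(58,-158,46),(-58,-42,46),(25,A+22,54),(25,A,54),(-25,A,54),(-25,A+22,54)]
r=least_squares(lambda q:(proj(m,place(q[:3],L(q[3])))-uc).ravel(),[589,-143,-.29,106],x_scale=[100,100,1,10])
s=r.x;print(s,np.degrees(s[2]));print(r.fun.reshape(-1,2).round(1))
A=s[3]
print("bed",place(s[:3],[(0,A-27,20)]),"knob",place(s[:3],[(0,-100,85)]))
# shoe face y (z=52), x=+-22
us=crop([(330,267),(275,357)],2.8,180,25)
print("shoe",least_squares(lambda q:(proj(m,place(s[:3],[(22,q[0],52),(-22,q[0],52)]))-us).ravel(),[50]).x, "home",A-72)
uk=crop([(605,475),(652,512)],2.8,180,25)
k=place(s[:3],[(0,-100,0)])[0]
print("knob yaw",[(np.degrees(q.x),q.fun.round(1)) for q in [least_squares(lambda t:(proj(m,place([k[0],k[1],t[0]],[(23,7,93),(23,-7,93)]))-uk).ravel(),[s[2]])]])
```

```text
[ 5.89214473e+02 -1.46639765e+02 -2.92538151e-01  1.05361383e+02] -16.76120141889684
[[-0.1 -2.1]
 [-1.9  1.4]
 [ 0.4 -1. ]
 [ 2.8  1.1]
 [-1.3  1.9]
 [ 0.4 -1.1]
 [ 1.   0.1]
 [-0.8  1.1]
 [-0.6 -0. ]]
bed [[611.81260083 -71.60756566  20.        ]] knob [[ 560.37612634 -242.39126541   85.        ]]
shoe [43.80642506] home 33.36138316854681
knob yaw [(array([0.44262079]), array([ 3.1,  4.6, -1.1, -4.3]))]
```

```bash
python3 -m jog '{"jaw":[91,91,91,91,91,91,91,91,91,91],"slide":[[0.25,-0.98,0],[0.25,-0.98,0],[0.25,-0.98,0],[0.25,-0.98,0],[0.25,-0.98,0],[0.25,-0.98,0],[0.25,-0.98,0],[0.25,-0.98,0],[0.25,-0.98,0],[0.25,-0.98,0]],"spin":[0,0,0,0,0,0,0,0,0,0]}' >/dev/null
python3 -m jog '{"jaw":[91,91,91,91,91],"slide":[[0.25,-0.98,0],[0.25,-0.98,0],[0.25,-0.98,0],[0.25,-0.98,0],[0.25,-0.98,0]],"spin":[0,0,0,0,0]}' >/dev/null
python3 -m jog '{"jaw":[91,91,91,91,91,91,91,91,91,91],"slide":[[0,0,0],[0,0,0],[0,0,0],[0,0,0],[0,0,0],[0,0,0],[0,0,0],[0,0,0],[0,0,0],[0,0,0]],"spin":[-1,-1,-1,-1,-1,-1,-1,-1,-1,-1]}' >/dev/null
python3 -m jog '{"jaw":[91,91,91],"slide":[[0,0,1],[0,0,0],[0,0,0]],"spin":[-0.09,0,0]}'
python3 - <<'E'
from h import *
import pickle
s=env.state();m=env.camera_model("wrist");f=env.grab_frame("wrist");go(516.4,299,230,100.4,s=s)
pickle.dump((s,m),open("w2.pkl","wb"));cv2.imwrite("pics/w2.png",f[:,:,::-1])
q=place([516.4,299,.181],[(28,22,42),(28,-22,42),(-28,-22,42),(-28,22,42)]);print(proj(m,q))
E
```

```text
time_s: 4.75
ee_pos: [518.1, 295.7, 200.1]
ee_rot: [-179.9, 0.0, 100.2]
force: [0.3, -0.2, 0.5]
gripper_width: 90.8
gripper_force: 0.0
t 4.75 pose [518.1 295.7 200.1] [-1.7992e+02  4.0000e-02  1.0021e+02] F [ 0.3 -0.2  0.5] [ 0.006 -0.119 -0.009] w 90.8
slide units (translate at current yaw): 0.117 -0.036 -0.998
spin units: -0.024
[[343.80613287 165.34126389]
 [343.14468713 205.07135891]
 [292.49606703 205.23085472]
 [291.44571026 165.51815937]]
```

View pics/w2.png

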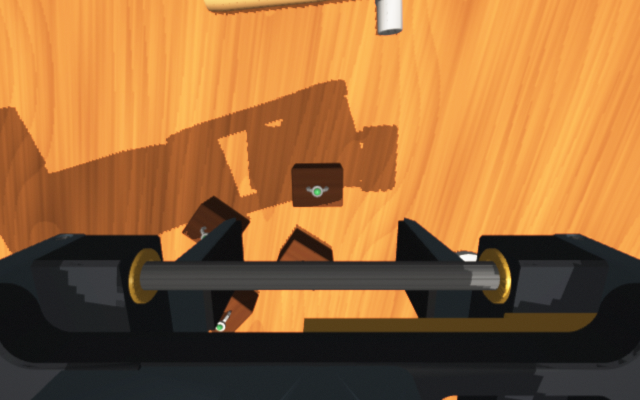

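The block's top face spans about columns 292–343 and its lower edge is near row 206. Its darker far face is around rows 164–175. I'll read the edge profile by code.

Run:
```python
from h import *
import pickle
s,m=pickle.load(open("w2.pkl","rb"));a=cv2.imread("pics/w2.png").astype(int)
g=a.sum(2)
print("rows at col300:",[(r,g[r,298:304].sum()//6) for r in range(158,212)])
print("cols at row195:",[(c,g[192:198,c].sum()//6) for c in list(range(286,298))+list(range(337,349))])
q=place([516.4,299,.181],[(0,22,0),(0,22,42),(0,-22,42),(28,0,42),(-28,0,42)]);print(proj(m,q))
```

```text
rows at col300: [(158, np.int64(288)), (159, np.int64(287)), (160, np.int64(287)), (161, np.int64(286)), (162, np.int64(278)), (163, np.int64(172)), (164, np.int64(89)), (165, np.int64(70)), (166, np.int64(69)), (167, np.int64(74)), (168, np.int64(108)), (169, np.int64(128)), (170, np.int64(139)), (171, np.int64(143)), (172, np.int64(145)), (173, np.int64(141)), (174, np.int64(141)), (175, np.int64(138)), (176, np.int64(139)), (177, np.int64(139)), (178, np.int64(139)), (179, np.int64(140)), (180, np.int64(143)), (181, np.int64(145)), (182, np.int64(144)), (183, np.int64(142)), (184, np.int64(139)), (185, np.int64(136)), (186, np.int64(140)), (187, np.int64(141)), (188, np.int64(148)), (189, np.int64(150)), (190, np.int64(153)), (191, np.int64(155)), (192, np.int64(156)), (193, np.int64(153)), (194, np.int64(149)), (195, np.int64(148)), (196, np.int64(146)), (197, np.int64(144)), (198, np.int64(142)), (199, np.int64(143)), (200, np.int64(145)), (201, np.int64(144)), (202, np.int64(143)), (203, np.int64(141)), (204, np.int64(144)), (205, np.int64(145)), (206, np.int64(208)), (207, np.int64(457)), (208, np.int64(508)), (209, np.int64(512)), (210, np.int64(513)), (211, np.int64(514))]
cols at row195: [(286, np.int64(297)), (287, np.int64(300)), (288, np.int64(305)), (289, np.int64(300)), (290, np.int64(295)), (291, np.int64(265)), (292, np.int64(171)), (293, np.int64(142)), (294, np.int64(149)), (295, np.int64(148)), (296, np.int64(150)), (297, np.int64(149)), (337, np.int64(150)), (338, np.int64(148)), (339, np.int64(149)), (340, np.int64(149)), (341, np.int64(156)), (342, np.int64(261)), (343, np.int64(447)), (344, np.int64(497)), (345, np.int64(498)), (346, np.int64(497)), (347, np.int64(499)), (348, np.int64(508))]
[[317.83900538 160.684986  ]
 [317.62196405 165.429725  ]
 [317.8166741  205.15111847]
 [343.46991305 185.53648865]
 [291.97961505 185.70444159]]
```

```bash
python3 -m jog '{"jaw":[91,91,91,91,91,91,91,91,91,91],"slide":[[0.06,-0.07,0],[0,0,0.9],[0,0,0.9],[0,0,0.9],[0,0,0.9],[0,0,0.9],[0,0,0.9],[0,0,0.5],[0,0,0.3],[0,0,0]],"spin":[0,0,0,0,0,0,0,0,0,0]}'
python3 -m jog '{"jaw":[50,50,50,50,50,50,50,50],"slide":[[0,0,0],[0,0,0],[0,0,0],[0,0,0],[0,0,0],[0,0,0],[0,0,0],[0,0,0]],"spin":[0,0,0,0,0,0,0,0]}' 20
```

```text
time_s: 5.8
ee_pos: [515.6, 298.2, 13.7]
ee_rot: [-179.9, 0.0, 100.3]
force: [0.9, -0.3, 0.6]
gripper_width: 91.1
gripper_force: 0.0
time_s: 6.6
ee_pos: [515.8, 298.3, 14.5]
ee_rot: [180.0, -0.0, 100.3]
force: [-1.8, -0.9, 5.2]
gripper_width: 55.8
gripper_force: 20.0
```

```bash
python3 -m jog '{"jaw":[50,50,50,50,50,50,50,50,50,50],"slide":[[0,0,-0.4],[0,0,-0.8],[0,0,-0.9],[0,0,-0.9],[0,0,-0.9],[0,0,0],[0,0,0],[0,0,0],[0,0,0],[0,0,0]],"spin":[0,0,0,0,0,0.85,0.85,0.85,0.82,0]}' 20
python3 - <<'E'
from h import *
go(610.3,-74.3,131,73.3)
E
```

```text
time_s: 7.6
ee_pos: [515.8, 298.1, 131.2]
ee_rot: [180.0, 0.0, 73.4]
force: [0.2, -0.5, -1.0]
gripper_width: 56.0
gripper_force: 20.0
t 7.6 pose [515.8 298.1 131.2] [1.7999e+02 1.0000e-02 7.3360e+01] F [ 0.2 -0.5 -1. ] [-0.024 -0.126 -0.06 ] w 56.0
slide units (translate at current yaw): -10.992 6.572 0.008
spin units: 0.007
```

```bash
python3 -m jog '{"jaw":[50,50,50,50,50,50,50,50,50,50],"slide":[[-0.5,0.3,0],[-0.9,0.54,0],[-0.9,0.54,0],[-0.9,0.54,0],[-0.9,0.54,0],[-0.9,0.54,0],[-0.9,0.54,0],[-0.9,0.54,0],[-0.9,0.54,0],[-0.9,0.54,0]],"spin":[0,0,0,0,0,0,0,0,0,0]}' >/dev/null
python3 -m jog '{"jaw":[50,50,50,50,50],"slide":[[-0.9,0.54,0],[-0.9,0.54,0],[-0.59,0.33,0],[0,0,0],[0,0,0]],"spin":[0,0,0,0,0]}'
python3 - <<'E'
from h import *
go(610.3,-74.3,36,73.3)
import pickle
s=env.state();m=env.camera_model("wrist");f=env.grab_frame("wrist")
pickle.dump((s,m),open("w3.pkl","wb"));cv2.imwrite("pics/w3.png",f[:,:,::-1])
cv2.imwrite("pics/t3.png",cv2.resize(env.grab_frame("top")[130:260,350:510,::-1],None,fx=4,fy=4,interpolation=cv2.INTER_CUBIC))
E
```

```text
time_s: 9.1
ee_pos: [609.6, -74.9, 131.0]
ee_rot: [-180.0, -0.0, 73.3]
force: [-0.7, -0.7, 0.1]
gripper_width: 55.7
gripper_force: 20.0
t 9.1 pose [609.6 -74.9 131. ] [-179.95   -0.     73.32] F [-0.7 -0.7  0.1] [-0.03  -0.086  0.029] w 55.7
slide units (translate at current yaw): 0.025 0.017 3.166
spin units: 0.003
```

View pics/w3.png

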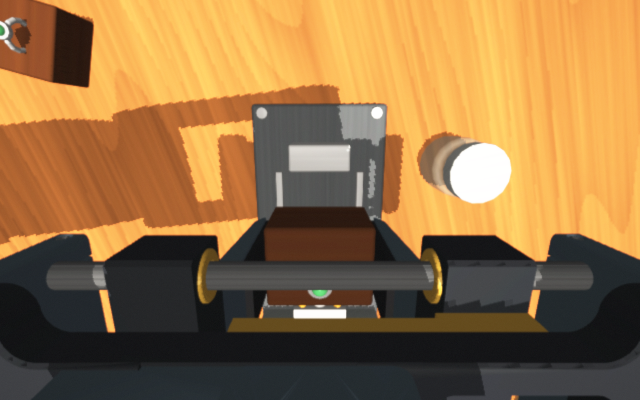

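The block (columns 265–376) is centred on the anvil (289–351, rows 146–172) and the plate (253–386), and it's square. I'll check the distance to the anvil from those rows.

Run:
```python
from h import *
import pickle
s,m=pickle.load(open("w3.pkl","rb"))
p=s["ee_pos"];t=np.radians(s["ee_rot"][2]-90)
for row,z in ((146,54),(172,54),(104,20)):
    r=least_squares(lambda q:proj(m,place([p[0],p[1],t],[(0,q[0],z)]))[0,1]-row,[50]);print(row,r.x)
for z in (131-14.5+42,131-14.5):
    print(proj(m,place([p[0],p[1],t],[(28,21,z),(-28,21,z)])))
for x in (-25,25):print(proj(m,place([p[0],p[1],t],[(x,40,54)])))
for x in (-60,60):print(proj(m,place([p[0],p[1],t],[(x,80,20)])))
```

```text
146 [52.5234652]
172 [31.75509304]
104 [86.1800555]
[[374.18233854 226.86333106]
 [260.01549484 226.91003507]]
[[362.57879976 204.7409079 ]
 [272.61841744 204.78174551]]
[[286.88576428 161.82672948]]
[[349.12511019 161.79305503]]
[[249.73460844 111.42910733]]
[[386.49430148 111.34112999]]
```

```bash
python3 -m jog '{"jaw":[50,50,50,50,50,50,50],"slide":[[0,0,0.5],[0,0,0.8],[0,0,0.8],[0,0,0.6],[0,0,0.3],[0,0,0.17],[0,0,0]],"spin":[0,0,0,0,0,0,0]}'
```

```text
time_s: 9.9
ee_pos: [610.1, -73.7, 36.0]
ee_rot: [-180.0, 0.0, 73.4]
force: [0.5, 0.3, -1.9]
gripper_width: 56.1
gripper_force: 20.0
```

```bash
python3 -m jog '{"jaw":[50,50,50],"slide":[[0,0,0.03],[0,0,0.02],[0,0,0]],"spin":[0,0,0]}'
```

```text
time_s: 10.2
ee_pos: [610.5, -74.2, 35.2]
ee_rot: [179.9, -0.0, 73.3]
force: [0.3, 0.4, -0.7]
gripper_width: 55.9
gripper_force: 20.0
```

```bash
python3 -m jog '{"jaw":[60,66,72,78,80,80,80,80,80,80],"slide":[[0,0,0],[0,0,0],[0,0,0],[0,0,0],[0,0,0],[0,0,0],[0,0,-0.5],[0,0,-0.9],[0,0,-0.9],[0,0,-0.9]],"spin":[0,0,0,0,0,0,0,0,0,0]}'
python3 -m jog '{"jaw":[80,80,80],"slide":[[0,0,-0.4],[0,0,0],[0,0,0]],"spin":[0,0,0]}'
python3 - <<'E'
from h import *
import pickle
s=env.state();m=env.camera_model("wrist");f=env.grab_frame("wrist")
go(560.5,-240.5,145,73.3,s=s)
pickle.dump((s,m),open("w4.pkl","wb"));cv2.imwrite("pics/w4.png",f[:,:,::-1])
E
```

```text
time_s: 11.2
ee_pos: [610.0, -74.1, 131.4]
ee_rot: [-180.0, 0.0, 73.3]
force: [0.5, 0.8, 0.0]
gripper_width: 79.9
gripper_force: 0.0
time_s: 11.5
ee_pos: [609.4, -74.1, 141.5]
ee_rot: [-179.9, 0.0, 73.3]
force: [-1.0, -0.0, -0.8]
gripper_width: 79.9
gripper_force: 0.0
t 11.5 pose [609.4 -74.1 141.5] [-1.799e+02  2.000e-02  7.334e+01] F [-1.  -0.  -0.8] [-0.04  -0.063  0.003] w 79.9
slide units (translate at current yaw): -5.782 0.028 -0.118
spin units: 0.005
```

```bash
python3 -m jog '{"jaw":[80,80,80,80,80,80,80,80,80,80],"slide":[[-0.6,0,-0.5],[-0.9,0,-0.5],[-0.9,0,0],[-0.9,0,0],[-0.9,0,0],[-0.9,0,0],[-0.9,0,0],[-0.9,0,0],[-0.9,0,0],[0,0,0]],"spin":[0,0,0,0,0,0,0,0,0,0]}'
python3 - <<'E'
from h import *
import pickle
s=env.state();m=env.camera_model("wrist");f=env.grab_frame("wrist")
go(560.5,-240.5,145,73.3,s=s)
pickle.dump((s,m),open("w5.pkl","wb"));cv2.imwrite("pics/w5.png",f[:,:,::-1])
print(proj(m,place([589.2,-144.7,-.291],[(0,-100,93),(23,-100,93),(0,78,62),(58,-158,46)])))
cv2.imwrite("pics/w5c.png",cv2.resize(f[40:240,220:420,::-1],None,fx=3,fy=3,interpolation=cv2.INTER_CUBIC))
E
```

```text
time_s: 12.55
ee_pos: [541.4, -300.8, 170.5]
ee_rot: [-179.8, 0.0, 73.2]
force: [-0.2, 0.5, -0.8]
gripper_width: 80.0
gripper_force: 0.0
t 12.55 pose [ 541.4 -300.8  170.5] [-1.7982e+02  3.0000e-02  7.3150e+01] F [-0.2  0.5 -0.8] [ 0.009 -0.091  0.037] w 80.0
slide units (translate at current yaw): 2.109 0.028 0.849
spin units: -0.018
[[ 319.20579439  132.04235585]
 [ 348.48370321  131.93505859]
 [ 318.43357933 -116.8705629 ]
 [ 378.73322515  191.0341871 ]]
```

View pics/w5c.png

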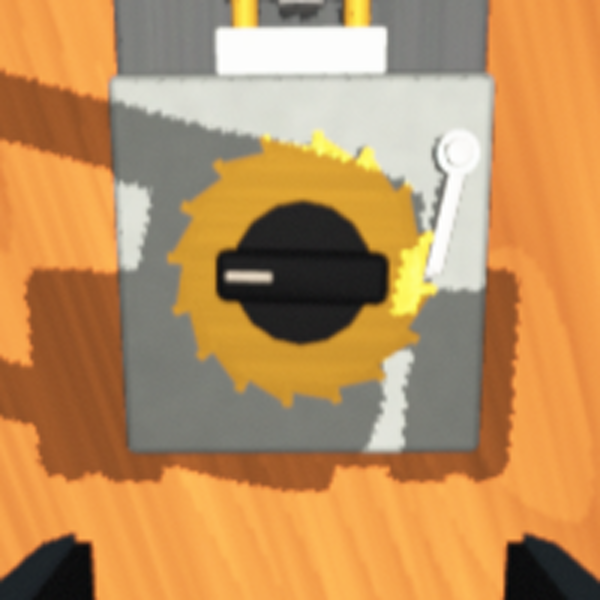

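The knob bar runs from (217,276) to (388,278) in the crop, centred at (302,277). That is about 1° clockwise of the clamp's x, and the position agrees with my estimate to within 1 mm. I'll turn the tool to yaw 162.3 and approach.

```bash
python3 -m jog '{"jaw":[50,50,50,50,50,50,50,50,50,50],"slide":[[0,0,0],[0,0,0],[0,0,0],[0,0,0],[0,0,0],[0,0,0],[0,0,0],[0,0,0],[0,0,0],[0,0,0]],"spin":[-1,-1,-1,-1,-1,-1,-1,-1,-1,-1]}' >/dev/null
python3 -m jog '{"jaw":[50,50,50,50],"slide":[[0,0,0],[0,0,0],[0,0,0],[0,0,0]],"spin":[-1,-0.14,0,0]}'
python3 - <<'E'
from h import *
go(560.5,-240.5,66,162.3)
E
```

```text
time_s: 14.0
ee_pos: [543.1, -297.7, 172.2]
ee_rot: [180.0, -0.0, 162.4]
force: [0.6, 0.1, 0.5]
gripper_width: 50.3
gripper_force: 0.0
t 14.0 pose [ 543.1 -297.7  172.2] [ 1.7998e+02 -4.0000e-02  1.6238e+02] F [0.6 0.1 0.5] [ 0.057 -0.195  0.01 ] w 50.3
slide units (translate at current yaw): 0.024 1.993 3.54
spin units: 0.011
```

```bash
python3 -m jog '{"jaw":[50,50,50,50,50,50,50,50,50],"slide":[[0,0.6,0],[0,0.8,0],[0,0.6,0],[0,0,0.8],[0,0,0.9],[0,0,0.9],[0,0,0.6],[0,0,0.34],[0,0,0]],"spin":[0,0,0,0,0,0,0,0,0]}'
python3 - <<'E'
from h import *
go(560.5,-240.5,66,162.3)
E
```

```text
time_s: 14.9
ee_pos: [560.6, -240.1, 65.1]
ee_rot: [180.0, -0.2, 162.5]
force: [0.3, 0.4, 0.6]
gripper_width: 50.1
gripper_force: 0.0
t 14.9 pose [ 560.6 -240.1   65.1] [ 1.7998e+02 -1.6000e-01  1.6248e+02] F [0.3 0.4 0.6] [ 0.079 -0.126  0.01 ] w 50.1
slide units (translate at current yaw): -0.002 -0.014 -0.03
spin units: 0.022
```

```bash
python3 -m jog '{"jaw":[8,8,8,8,8,8],"slide":[[0,0,0],[0,0,0],[0,0,0],[0,0,0],[0,0,0],[0,0,0]],"spin":[0,0,0,0,0,0]}' 25
python3 - <<'E'
from h import *
go(560.5,-240.5,66,162.3)
E
```

```text
time_s: 15.5
ee_pos: [561.4, -241.0, 66.8]
ee_rot: [180.0, 0.0, 162.4]
force: [-0.2, 1.6, 2.5]
gripper_width: 14.0
gripper_force: 25.0
t 15.5 pose [ 561.4 -241.    66.8] [1.7998e+02 4.0000e-02 1.6245e+02] F [-0.2  1.6  2.5] [ 0.295 -0.142  0.016] w 14.0
slide units (translate at current yaw): 0.033 0.006 0.028
spin units: 0.018
```

```bash
cat > tq.py <<'E'
from h import *
T=[];Y=[];F=[]
for i in range(5):
    s=env.state();T.append(s["torque"][2]);Y.append(s["ee_rot"][2]);F.append(s["force"]);env.grab_frame("top")
print("t %.2f turned %.1f  Tz %.3f +-%.3f"%(s["time_s"],162.4-np.mean(Y),np.mean(T),np.std(T)/5**.5),"F",np.mean(F,0).round(1),s["ee_pos"].round(1))
E
python3 tq.py
python3 -m jog '{"jaw":[8,8,8,8,8,8,8,8,8,8],"slide":[[0,0,0],[0,0,0],[0,0,0],[0,0,0],[0,0,0],[0,0,0],[0,0,0],[0,0,0],[0,0,0],[0,0,0]],"spin":[0.5,0.5,0.5,0.5,0.5,0.5,0.5,0.5,0.5,0.25]}'; python3 tq.py
python3 -m jog '{"jaw":[8,8,8,8],"slide":[[0,0,0],[0,0,0],[0,0,0],[0,0,0]],"spin":[0.5,0.5,0.25,0]}'; python3 tq.py
```

```text
t 15.70 turned -0.1  Tz -0.003 +-0.009 F [0.1 1.9 3.3] [ 561.4 -241.    66.8]
time_s: 16.75
ee_pos: [560.9, -241.4, 66.7]
ee_rot: [-179.9, 0.0, 124.6]
force: [-1.0, 1.4, 3.7]
gripper_width: 14.5
gripper_force: 25.9
t 16.95 turned 37.8  Tz 0.983 +-0.010 F [-1.3  1.   4.5] [ 560.9 -241.4   66.7]
time_s: 17.4
ee_pos: [560.7, -241.7, 66.6]
ee_rot: [-180.0, 0.0, 114.5]
force: [-2.2, -0.5, 4.5]
gripper_width: 14.1
gripper_force: 25.0
t 17.60 turned 47.9  Tz -0.002 +-0.012 F [-2.  -0.5  5.1] [ 560.7 -241.7   66.6]
```

Run:
```python
from h import *
m=env.camera_model("top");a=cv2.imread("pics/top0.png");b=np.ascontiguousarray(env.grab_frame("top")[:,:,::-1]);cv2.imwrite("pics/t6.png",b)
c=[589.2,-144.7,-.291]
ys=np.arange(-45,131,1.0);xs=np.arange(-24,25,1.0)
def rect(im,z=54):
    P=np.array([(x,y,z) for x in xs for y in ys]);uv=proj(m,place(c,P)).astype(np.float32).reshape(len(xs),len(ys),2)
    return cv2.remap(im,uv[...,0],uv[...,1],cv2.INTER_CUBIC)
A,B=rect(a),rect(b)
print(A.mean((0,2)).round()[::3].astype(int));print(B.mean((0,2)).round()[::3].astype(int))
cv2.imwrite("pics/rect.png",cv2.resize(np.vstack([A,B,]),None,fx=4,fy=4))
```

```text
[143 140 127 154 178 178 172 115  92 114 141 177 181 181 164  93  92  98
 108 109 108 109 108 108 110 110 109 108 102  96  78  56  76  92  96  96
  96  97  96  96  96  96  96  96  97  96  96  96  96  96  99 142 181 179
 178 179 182 180 122]
[ 96  95  81  57  62  88 119 122 122 122 115  84  77 101 160 192 192 192
 151  88 101 109 116 116 118 118 116 117 117 117 117 116 106  95  79  80
  80  80  88 101 107  96  80  74  78  77  78  76  58  49  80 150 193 190
 190 191 193 191 131]
```

View pics/rect.png

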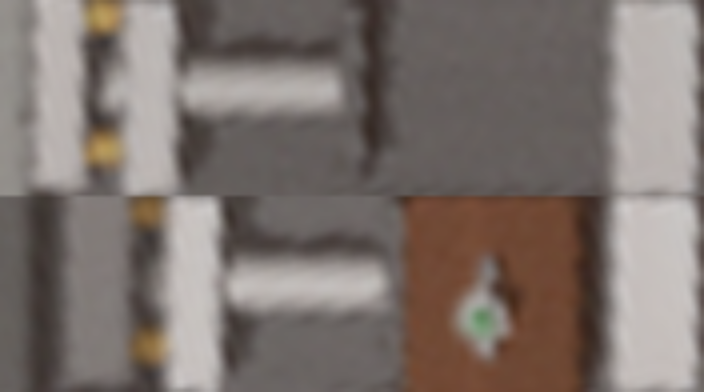

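The rectified strip (before above, now below) shows the jaw advanced about 11 mm, as 48° of turning should give. The block is touched by the shoe and stands about 6 mm short of the anvil. Next I'll turn in small steps and read the torque.

```bash
python3 -m jog '{"jaw":[8,8,8,8,8],"slide":[[0,0,0],[0,0,0],[0,0,0],[0,0,0],[0,0,0]],"spin":[0.3,0.3,0.3,0.1,0]}'|grep -E "width"; python3 tq.py
python3 -m jog '{"jaw":[8,8,8,8],"slide":[[0,0,0],[0,0,0],[0,0,0],[0,0,0]],"spin":[0.25,0.25,0.25,0]}'|grep -E "width"; python3 tq.py
python3 -m jog '{"jaw":[8,8,8,8],"slide":[[0,0,0],[0,0,0],[0,0,0],[0,0,0]],"spin":[0.25,0.25,0.1,0]}'|grep -E "width"; python3 tq.py
```

```text
gripper_width: 14.0
t 18.40 turned 55.9  Tz 0.071 +-0.017 F [-2.3 -0.6  5.3] [ 560.5 -241.8   66.6]
gripper_width: 15.5
t 19.05 turned 61.8  Tz 0.407 +-0.206 F [-3.7 -1.7  5.5] [ 560.4 -241.9   66.6]
gripper_width: 14.0
t 19.70 turned 66.7  Tz 0.004 +-0.014 F [-3.6 -1.8  5.9] [ 560.3 -241.9   66.6]
```

```bash
sed -i 's/,s\["ee_pos"\].round(1))/,np.round(T,2),round(s["gripper_width"],1))/' tq.py
for k in 1 2 3; do :; done
python3 -m jog '{"jaw":[8,8,8],"slide":[[0,0,0],[0,0,0],[0,0,0]],"spin":[0.25,0.25,0]}'>/dev/null; python3 tq.py
python3 -m jog '{"jaw":[8,8,8],"slide":[[0,0,0],[0,0,0],[0,0,0]],"spin":[0.25,0.25,0]}'>/dev/null; python3 tq.py
python3 -m jog '{"jaw":[8,8,8],"slide":[[0,0,0],[0,0,0],[0,0,0]],"spin":[0.2,0.2,0]}'>/dev/null; python3 tq.py
```

```text
t 20.25 turned 70.7  Tz -0.028 +-0.006 F [-4.  -1.8  5.8] [-0.04 -0.03 -0.04 -0.02 -0.01] 14.0
t 20.80 turned 74.7  Tz -0.007 +-0.008 F [-4.3 -2.1  5.3] [-0.02 -0.01 -0.03  0.02  0.01] 13.7
t 21.35 turned 77.9  Tz -0.007 +-0.004 F [-3.9 -2.   6. ] [-0.    0.   -0.01 -0.   -0.02] 13.9
```

```bash
cat > jw.py <<'E'
from h import *
m=env.camera_model("top");c=[589.2,-144.7,-.291]
ys=np.arange(-45,131,.5);xs=np.arange(-24,25,1.0)
def rect(im,z):
    P=np.array([(x,y,z) for x in xs for y in ys]);uv=proj(m,place(c,P)).astype(np.float32).reshape(len(xs),len(ys),2)
    return cv2.remap(im,uv[...,0],uv[...,1],cv2.INTER_CUBIC).astype(np.float32)
def loc(R,T,):
    r=cv2.matchTemplate(R,T,cv2.TM_CCOEFF_NORMED)[0];i=int(r.argmax());p=np.polyfit([-1,0,1],r[i-1:i+2],2) if 0<i<len(r)-1 else [1,0]
    return (i-p[1]/(2*p[0]))/2, r[i]
if __name__=="__main__":
    a=cv2.imread("pics/t6.png");b=np.ascontiguousarray(env.grab_frame("top")[:,:,::-1])
    A,B=rect(a,54),rect(b,54)
    for n,l,h in (("jaw+rod",95,190),("block",205,296),("anvil",300,352)):
        T=A[:,l:h];q=loc(B,T);print(n,"shift mm %.2f score %.2f"%(q[0]-l/2,q[1]))
E
python3 jw.py
```

```text
jaw+rod shift mm 7.07 score 0.98
block shift mm 4.73 score 0.57
anvil shift mm 0.00 score 0.99
```

```bash
python3 -m jog '{"jaw":[8,8,8],"slide":[[0,0,0],[0,0,0],[0,0,0]],"spin":[0.2,0.2,0]}'>/dev/null; python3 tq.py
python3 -m jog '{"jaw":[8,8,8],"slide":[[0,0,0],[0,0,0],[0,0,0]],"spin":[0.2,0.2,0]}'>/dev/null; python3 tq.py; python3 jw.py
```

```text
t 21.95 turned 80.9  Tz 0.807 +-0.017 F [-3.8 -1.   5.8] [0.84 0.74 0.78 0.83 0.83] 14.2
t 22.50 turned 84.1  Tz 1.003 +-0.010 F [-3.8 -1.8  5.8] [1.02 1.04 0.99 0.99 0.98] 15.5
jaw+rod shift mm 7.10 score 0.98
block shift mm 4.75 score 0.56
anvil shift mm 0.00 score 0.99
```

```bash
python3 -m jog '{"jaw":[8,8,8],"slide":[[0,0,0],[0,0,0],[0,0,0]],"spin":[0.1,0.1,0]}'>/dev/null; python3 tq.py
python3 jw.py
```

```text
t 23.10 turned 86.0  Tz -0.534 +-0.011 F [-4.2 -2.4  6. ] [-0.49 -0.56 -0.53 -0.56 -0.54] 14.0
jaw+rod shift mm 7.11 score 0.98
block shift mm 4.77 score 0.56
anvil shift mm 0.00 score 0.99
```

```bash
python3 tq.py
python3 - <<'E'
from jw import *
b=np.ascontiguousarray(env.grab_frame("top")[:,:,::-1]);cv2.imwrite("pics/t7.png",b)
for n in ("t6","t7"):
  R=rect(cv2.imread(f"pics/{n}.png"),62)
  y=ys[:]
  for lo,hi in ((4,16),(33,45)):
    p=R[lo:hi,:,2].mean(0)-R[lo:hi,:,0].mean(0); g=R[lo:hi].mean((0,2))
    i=slice(196,312,3);print(n,lo,"red-blue",p[i].round().astype(int));print("   grey",g[i].round().astype(int))
print(ys[196:312:3])
s=env.state();print(s["qpos"].round(2),s["ee_pos"].round(1),s["ee_rot"].round(2),s["torque"].round(2))
E
```

```text
t 23.40 turned 86.0  Tz -0.522 +-0.013 F [-4.1 -3.1  5.9] [-0.54 -0.54 -0.55 -0.47 -0.51] 13.9
t6 4 red-blue [ 7 10 24 44 59 60 59 59 59 59 60 60 61 61 60 55 49 49 53 57 59 59 58 58
 59 58 58 59 59 58 55 47 34 25 20 14 10  8  7]
   grey [ 99 101  93  82  77  78  79  80  79  78  79  79  80  82  84  86  88  84
  75  74  77  78  78  78  78  77  77  77  78  78  73  60  47  45  55  76
 109 147 180]
t6 33 red-blue [ 8 12 24 43 58 61 59 59 59 59 60 58 58 53 46 39 34 37 46 52 56 58 58 58
 58 58 57 58 58 58 56 47 34 24 18 14 10  9  8]
   grey [ 99  97  90  82  79  80  80  80  80  80  81  83  84  91 100 107 112 102
  84  78  78  77  78  78  78  77  78  78  78  77  73  63  52  52  62  81
 109 144 175]
t7 4 red-blue [ 9  9  9  8  7  7 14 28 47 59 61 59 58 58 59 60 61 61 61 59 56 54 53 56
 58 58 58 58 58 58 59 59 59 59 58 49 28 11  6]
   grey [ 99  98  98  99 103 105  99  88  81  79  79  80  80  81  80  79  81  82
  83  84  85  83  79  77  78  79  79  79  78  78  78  78  78  78  74  76
  96 134 173]
t7 33 red-blue [ 9  9  8  7  6  6 10 28 50 61 61 59 60 60 59 59 59 57 54 47 41 38 39 46
 54 57 57 58 58 57 58 58 58 58 58 49 28 12  8]
   grey [103 103 102 103 106 110 107  93  82  80  80  80  81  81  81  81  83  86
  89  94  97  97  95  88  79  77  78  78  77  77  77  78  78  78  73  75
  95 132 170]
[ 53.   54.5  56.   57.5  59.   60.5  62.   63.5  65.   66.5  68.   69.5
  71.   72.5  74.   75.5  77.   78.5  80.   81.5  83.   84.5  86.   87.5
  89.   90.5  92.   93.5  95.   96.5  98.   99.5 101.  102.5 104.  105.5
 107.  108.5 110. ]
[-24.41  28.47  96.28  -0.1   55.35 -10.74] [ 559.9 -242.    66.5] [-1.7989e+02  6.0000e-02  7.6390e+01] [-0.57  0.75 -0.49]
```

```bash
python3 -m jog '{"jaw":[8,8,8,8,8],"slide":[[0,0,0],[0,0,0],[0,0,0],[0,0,0],[0,0,0]],"spin":[0.25,0.25,0,0,0]}'>/dev/null; python3 tq.py
python3 -m jog '{"jaw":[8,8,8,8,8],"slide":[[0,0,0],[0,0,0],[0,0,0],[0,0,0],[0,0,0]],"spin":[0.25,0.25,0.25,0,0]}'>/dev/null; python3 tq.py; python3 jw.py
```

```text
t 24.20 turned 89.9  Tz 0.041 +-0.015 F [-4.8 -1.9  5.9] [ 0.06  0.05 -0.01  0.02  0.09] 13.9
t 24.95 turned 95.9  Tz 0.080 +-0.018 F [-5.  -1.4  6.1] [0.08 0.01 0.11 0.08 0.12] 13.7
jaw+rod shift mm 7.11 score 0.98
block shift mm 4.75 score 0.56
anvil shift mm 0.00 score 0.99
```

```bash
python3 -m jog '{"jaw":[8,8,8,8],"slide":[[0,0,0],[0,0,0],[0,0,0],[0,0,0]],"spin":[0.25,0.25,0,0]}'>/dev/null; python3 tq.py
python3 -m jog '{"jaw":[8,8,8,8],"slide":[[0,0,0],[0,0,0],[0,0,0],[0,0,0]],"spin":[0.25,0.25,0,0]}'>/dev/null; python3 tq.py
python3 -m jog '{"jaw":[8,8,8,8],"slide":[[0,0,0],[0,0,0],[0,0,0],[0,0,0]],"spin":[0.2,0.1,0,0]}'>/dev/null; python3 tq.py
```

```text
t 25.65 turned 99.9  Tz 0.091 +-0.008 F [-5.1 -1.9  6.5] [0.13 0.08 0.09 0.09 0.07] 13.8
t 26.30 turned 103.7  Tz 0.931 +-0.011 F [-4.5 -1.   6.4] [0.94 0.89 0.92 0.94 0.96] 14.5
t 26.95 turned 106.1  Tz 0.977 +-0.006 F [-5.  -0.9  6.7] [1.   0.98 0.97 0.96 0.98] 15.8
```

```bash
python3 -m jog '{"jaw":[8,8,8],"slide":[[0,0,0],[0,0,0],[0,0,0]],"spin":[0.15,0,0]}'>/dev/null; python3 tq.py
python3 -m jog '{"jaw":[8,8,8],"slide":[[0,0,0],[0,0,0],[0,0,0]],"spin":[0.1,0,0]}'>/dev/null; python3 tq.py
```

```text
t 27.50 turned 107.3  Tz 1.076 +-0.007 F [-4.9 -1.4  6.6] [1.1  1.08 1.08 1.06 1.06] 15.6
t 28.05 turned 108.1  Tz 1.091 +-0.014 F [-4.9 -1.1  6.4] [1.06 1.1  1.11 1.05 1.13] 15.7
```

```bash
python3 -m jog '{"jaw":[8,8,8],"slide":[[0,0,0],[0,0,0],[0,0,0]],"spin":[0.1,0,0]}'>/dev/null; python3 tq.py
python3 -m jog '{"jaw":[8,8,8],"slide":[[0,0,0],[0,0,0],[0,0,0]],"spin":[0.1,0,0]}'>/dev/null; python3 tq.py
```

```text
t 28.60 turned 108.9  Tz 1.099 +-0.016 F [-4.9 -1.1  6.5] [1.03 1.13 1.09 1.11 1.13] 16.7
t 29.15 turned 109.7  Tz 1.124 +-0.008 F [-4.4 -0.9  6.6] [1.16 1.12 1.11 1.11 1.12] 17.3
```

```bash
python3 -m jog '{"jaw":[8,8,8],"slide":[[0,0,0],[0,0,0],[0,0,0]],"spin":[0.1,0,0]}'>/dev/null; python3 tq.py
python3 -m jog '{"jaw":[8,8,8],"slide":[[0,0,0],[0,0,0],[0,0,0]],"spin":[0.1,0,0]}'>/dev/null; python3 tq.py
```

```text
t 29.70 turned 110.7  Tz 0.175 +-0.008 F [-4.3 -0.6  6.4] [0.14 0.19 0.17 0.19 0.19] 13.8
t 30.25 turned 111.5  Tz 0.166 +-0.016 F [-4.4  0.   6.7] [0.22 0.11 0.15 0.18 0.18] 14.1
```

```bash
python3 -m jog '{"jaw":[8,8,8],"slide":[[0,0,0],[0,0,0],[0,0,0]],"spin":[0.2,0.2,0]}'>/dev/null; python3 tq.py
python3 -m jog '{"jaw":[8,8,8,8],"slide":[[0,0,0],[0,0,0],[0,0,0],[0,0,0]],"spin":[-0.2,-0.2,-0.1,0]}'>/dev/null; python3 tq.py
python3 -m jog '{"jaw":[8,8,8],"slide":[[0,0,0],[0,0,0],[0,0,0]],"spin":[-0.1,-0.1,0]}'>/dev/null; python3 tq.py
```

```text
t 30.80 turned 114.7  Tz 0.157 +-0.016 F [-4.4 -0.   6.6] [0.13 0.2  0.19 0.16 0.1 ] 14.0
t 31.45 turned 110.7  Tz 0.186 +-0.009 F [-4.7 -0.6  6.4] [0.17 0.2  0.19 0.16 0.21] 13.9
t 32.00 turned 109.1  Tz -0.198 +-0.013 F [-4.7 -0.7  6.2] [-0.19 -0.25 -0.15 -0.19 -0.21] 13.9
```

```bash
python3 -m jog '{"jaw":[8,8,8],"slide":[[0,0,0],[0,0,0],[0,0,0]],"spin":[0.1,0,0]}'>/dev/null; python3 tq.py
python3 -m jog '{"jaw":[16,22,30,40,50,50,50],"slide":[[0,0,0],[0,0,0],[0,0,0],[0,0,0],[0,0,0],[0,0,0],[0,0,0]],"spin":[0,0,0,0,0,0,0]}'; 
python3 -m jog '{"jaw":[50,50,50,50,50,50,50],"slide":[[0,0,-0.3],[0,0,-0.6],[0,0,-0.9],[0,0,-0.9],[0,0,-0.9],[0,0,0],[0,0,0]],"spin":[0,0,0,0,0,0,0]}';python3 jw.py
```

```text
t 32.55 turned 109.9  Tz 0.123 +-0.010 F [-4.2 -0.5  6.7] [0.11 0.16 0.11 0.14 0.11] 14.1
time_s: 33.3
ee_pos: [561.2, -241.1, 66.3]
ee_rot: [180.0, 0.0, 52.5]
force: [-0.6, -0.7, -0.5]
gripper_width: 50.2
gripper_force: 0.0
time_s: 34.0
ee_pos: [561.2, -241.1, 175.0]
ee_rot: [179.9, -0.0, 52.5]
force: [0.5, -0.4, -1.1]
gripper_width: 50.2
gripper_force: 0.0
jaw+rod shift mm 7.12 score 0.98
block shift mm 4.73 score 0.56
anvil shift mm 0.00 score 0.99
```

```bash
python3 -m jog '{"jaw":[50,50,50,50],"slide":[[-0.7,0,0],[-0.7,0,0],[-0.7,0,0],[0,0,0]],"spin":[0,0,0,0]}' >/dev/null
python3 - <<'E'
from h import *
k=np.array([560.5,-240.5]);m=env.camera_model("wrist");f=env.grab_frame("wrist")
xs=np.arange(-30,30.1,.5)
P=np.array([(k[0]+x,k[1]+y,93) for y in -xs for x in xs]);uv=proj(m,P).astype(np.float32).reshape(len(xs),len(xs),2)
g=cv2.remap(f,uv[...,0],uv[...,1],cv2.INTER_LINEAR).max(2)
Y,X=np.mgrid[0:len(xs),0:len(xs)];X=xs[X];Y=-xs[Y]
# bar: dark pixels beyond disc radius (disc appears ~19 mm at this plane)
d=(g<70)&(np.hypot(X,Y)<28)
cx,cy=X[d].mean(),Y[d].mean();x=X[d]-cx;y=Y[d]-cy;r=np.hypot(x,y)
c=np.mean((r*np.exp(1j*np.arctan2(y,x)))**2);print(d.sum()/4,"mm2",cx,cy,"bar yaw",np.degrees(np.angle(c))/2)
E
```

```text
1008.75 mm2 0.34882280049566294 -0.5146220570012392 bar yaw 54.8164398530398
```

```bash
python3 -c "
from workcell import env
print(env.job_done())"
```

```text
the job is handed in; nothing more can be done
None
```

The job is handed in: the ring block sits square against the anvil, and the pawl holds it at the second click after the pinch with an estimated 10–12 N of squeeze. I worked that out from the knob torque and turn angle. The knob is released and the arm is clear; the hand-in gave no verdict.

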